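Slide the tube carrier home in the reader dock and latch it

TASK

Load the tube reader: with the fingertips push the tube carrier by its tail plate gently along the dock's rails until you feel it drop down into the locating notches, then push the swing latch by its knob fully over the edge of the board so that it cannot ride up again. Only push: never lift the carrier off its rails, keep the tubes standing in their rack, and leave the pot, the dropper bottle and the carton beside the dock where they are.

Things in the scene. Friction and masses are not known exactly. Their poses are not given: they have to be found in the camera images.
- dock: The tube reader's loading dock, fixed on the worktop. Origin on the worktop at the centre of its base; x points the way the carrier slides home, y to the reader's side, z up. Base plate 400 mm along x, 126 along y, 12 high. Two black rails run along x at y = 31..51 mm either side, 24 mm above the worktop; side guides (51..57 mm, top 35 mm) leave the carrier 2 mm play.
- home_place (a point): Point fixed on the dock where the carrier's origin lies when it has dropped home: dock x 52, y 0, z 24 mm (the carrier may rest up to 2.5 mm either way along x). An end stop stands beyond it at dock x = 184 mm. Come in slowly, 2 to 4 cm/s: it stops dead here and a fast arrival (10 cm/s) hits too hard.
- notches (a point): Point midway between the two front locating notches, at rail height: dock x 147, y 0, z 24 mm. The rails have four square-walled notches, 15 mm long, 8 mm deep, for the carrier's feet: the front pair at x = 147 mm across the whole rail, the rear pair at x = -33 mm in the rails' inner halves only, so the front feet pass over them.
- reader (a point): Centre of the top of the white tube reader's housing, part of the dock: 145 mm along dock x (45..190 mm), 50 mm deep (dock y = 66..116 mm), 150 mm tall; it stands beside the place where the rack comes to rest.
- carrier: The tube carrier, a loose grey board 230 mm along its x, 98 wide, 10 thick, 0.6 to 1 kg with its load. Origin: centre of the board's underside; x points to its leading end, as the dock's x; z up. Riding on its four 6 mm feet it lies 30 mm above the worktop; dropped home, 24 mm. It starts 60 to 120 mm short of home. It slides at 3 to 7 N; once dropped it stops dead, and the push rises sharply.
- push_plate (a point): Middle of the outer (tail) face of the upright push plate at the carrier's tail: carrier x = -115, y 0, z 27 mm; the face looks along the carrier's -x. The plate is 60 mm wide, 8 mm thick and stands from the board's top (10 mm above the carrier's origin) to 44 mm above it. Its axes are the carrier's.
- rack: White open tube rack clipped to the carrier's leading half, 94 mm along the carrier's x (x = 15..110 mm), 52 mm wide, 34 mm tall; origin at the centre of its underside, on the board's top. With its tubes it stands up to 96 mm above the carrier's origin.
- latch (a joint): Angle of the dock's swing latch (rad). 0: the bar lies beside the rail, pointing along the dock's -x (open); starts between -0.35 and 0.05, negative leaning away from the carrier. It grows clockwise seen from above, swinging the bar over the carrier; at its stop, 1.57, the bar points along the dock's +y across the board's edge (shut). It takes 1 to 2 N at the knob and stays where it is left.
- latch_pivot (a point): Upright pivot of the steel latch bar, on the dock's side away from the reader: dock x 2, y -70 mm, at the bar's underside, 36 mm above the worktop. The bar is 14 mm wide, reaches 61 mm from the pivot and lies 36 to 42 mm above the worktop: 2 mm above a board that has dropped home, while a board still riding on its feet (top at 40 mm) blocks it.
- latch_knob (a point): Middle of the latch's upright black round knob, 14 mm across, on the bar 45 mm from the pivot. The knob stands from 42 to 65 mm above the worktop, this point at 54 mm.
- tube_a: Closed sample tube standing loose in the carrier's rack, purple cap, the one nearest the leading end, on the reader side; 13 mm across, cap 17 mm, 82 mm tall; origin at its foot, z up along the tube.
- tube_b: Closed sample tube standing loose in the carrier's rack, blue cap, in the row on the latch side; 13 mm across, cap 17 mm, 82 mm tall; origin at its foot, z up along the tube.
- tube_c: Closed sample tube standing loose in the carrier's rack, dark cap, middle of the rack, on the reader side; 13 mm across, cap 17 mm, 82 mm tall; origin at its foot, z up along the tube.
- pot: Bystander near the dock: sample pot with a yellow screw cap, 46 mm across, 55 mm tall; origin at the centre of its underside, upright.
- dropper: Bystander near the dock: small brown dropper bottle with a white cap, 29 mm across, 62 mm tall; origin at the centre of its underside, upright.
- carton: Bystander near the dock: small white carton, 28x34x34 mm; origin at the centre of its underside.
Things that resemble listed ones, but are neither listed nor needed, are in the scene too. What is shaped like the tube_c but orange is not meant.

How it is judged (in metres and radians):
On the way:
1. the carrier has dropped into its locating notches while the latch is still open (z of carrier in the frame of dock below 0.0265 m and x of carrier in the frame of dock between 0.046 and 0.058 m and angle between carrier's own z axis and vertical below 0.02 rad and value of joint latch below 0.3 rad), for 0.2 s.
At the end, for the whole second after the job is handed in: The carrier lies flat and still in all four notches (underside below 26.5 mm in the dock's frame, centre within 6 mm of the home place along the rails), the latch stands across the board (joint above 1.40 rad), and the three tubes stand in the rack (within 0.25 rad of upright) (z of carrier in the frame of dock below 0.0265 m and x of carrier in the frame of dock between 0.046 and 0.058 m and angle between carrier's own z axis and vertical below 0.02 rad and value of joint latch above 1.4 rad and linear speed of carrier below 0.01 m/s and angle between each of tube_a, tube_b, tube_c's own z axis and vertical below 0.25 rad); the robot touches nothing.
It fails at once if the carrier is lifted off its rails or tipped (z of carrier in the frame of dock above 0.038 m or angle between carrier's own z axis and vertical above 0.1 rad).
It fails at once if the carrier is shoved with more than 60 N (contact force between the fingers and carrier above 60 N).
It fails at once if a tube is pulled up or knocked out of the rack (angle between any of tube_a, tube_b, tube_c's own z axis and vertical above 0.4 rad or z of any of tube_a, tube_b, tube_c in the frame of carrier above 0.03 m).
It fails at once if a bystander is moved by more than 15 mm (distance of any of pot, dropper, carton from where it was at the start of the episode above 0.015 m).
It also fails if it takes over 48 s, if anything falls off the work surface, if the arm or the gripper's body presses on something with over 40 N, if the wrist force passes 120 N, or if a joint passes its speed limit or range.

ROBOT

A 6-joint arm with a two-finger parallel gripper is mounted at the origin on a cart in front of the work surface, level with it; the furniture and walls round the work are solid. World frame = base frame: x ahead of the robot, y to its left, z up, the work surface at z = 0. Lengths are in m, angles in degrees, forces in N, time in s.
With the tool pointing down it reaches from about 0.325 to 0.85 m from the base axis. Payload 15.5 kg.
Tool frame: the origin (TCP) lies midway between the tips of the shut fingers; the grasp point (between the pads) lies 19 mm behind it; z points along the fingers, y is the line along which they close (so a half turn about z gives the same grasp; the last joint's range is limited). The gripper opens to 91 mm and grips with 3 to 60 N. Pads are 32 mm wide; open, the fingers measure 118 mm over their backs; the gripper's body (76 mm by 178 mm) begins 60 mm behind the grasp point.
Start: joints at [-71.82, 28.281, 77.091, -0, 74.628, -5.472], TCP at [0.251, -0.573, 0.214] pointing down, gripper open.
Joint ranges: [-166.48, 166.48], [-47.26, 123.95], [12.59, 153.08], [-70.14, 250.14], [6.76, 159.57], [-176.63, 176.63]. Speed limits (degrees/s): [108.29, 108.29, 147.25, 172.46, 172.46, 172.46].

INTERFACE

Orientations are given as a 3x3 rotation matrix whose columns are the frame's x, y, z axes.
In Python, from bench import ctrl gives the robot as it stands. The module is installed in compiled form; this text tells all that it offers. Calls block until the motion is done:
- ctrl.goto(position, orientation): joint-space move of the TCP to a pose.
- ctrl.move_l(position, vel=0.15, ori=None, contact_N=None): straight line of the TCP; ori=None keeps the orientation; vel is the mean speed in m/s. With contact_N (N) it stops when the force on the tool has changed by that much, and returns True; else False.
- ctrl.movej(angles): joint-space move.
- ctrl.command_gripper(opening): opening from 0.0 (shut) to 1.0 (fully open); the grip force is fixed at half the most; returns when the fingers have stopped.
- ctrl.sleep(seconds).
- ctrl.ik(position, orientation): joint angles nearest the present ones, or None.
- ctrl.read_camera(name): name is "scene" or "top"; returns the picture (420x560x3 uint8, blue, green, red); there is no depth.
- ctrl.camera_params(name): a dict with "fx", "fy", "cx", "cy" (pixels), "pose" (4x4, takes a point from camera to world coordinates). Camera axes: x right, y up, looking along -z (the intrinsics and any distortion apply to the point x, -y, -z); pixel columns grow to the right and rows downward; lengths in m; the calibration is good to about 2 mm. A picture is of the moment at which its call begins. camera_params takes no time and is no camera call.
A pose or a line that the arm cannot do raises ctrl.MotionError and nothing moves.
- ctrl.sign_off(): hands the job in; it is judged then, once.
Readings, each from a call of its own:
- ctrl.current_t(): time.
- ctrl.current_q(): joint angles.
- ctrl.current_dq(): joint speeds.
- ctrl.current_effort(): joint torques, N m.
- ctrl.current_tool_pos(): TCP position.
- ctrl.current_eef_rot(): TCP orientation.
- ctrl.current_contact_force(): force on the tool from outside, world axes, zero at the start.
- ctrl.current_wrist_torque(): the same for the moment, N m.
- ctrl.current_grip_width(): opening from 0.0 (shut) to 1.0 (fully open).
- ctrl.current_grasp_force(): force on a finger pad.
Only numpy, scipy, OpenCV 4.12 (cv2) and the standard library are available. Lean on these libraries where they do the work, as an engineer would, in place of code of your own. Each camera call takes 0.05 s, during which the arm holds its last target. There are 200 camera calls.

## Working session

There is one attempt and no reset: what is moved stays moved. The work goes in short steps, each a Python script; the robot and the scene stay as the last script left them, time stands still between calls to the robot, and variables do not carry over. Pictures are saved under pics/ and viewed, at most 10 in all, crops included, and the job is handed in when it is done.

```bash
mkdir -p pics
python3 - <<'E'
from bench import ctrl
import cv2
for n in("scene","top"):
    cv2.imwrite(f"pics/{n}0.png",ctrl.read_camera(n)); p=ctrl.camera_params(n); print(n,p)
E
```

```text
scene {'fx': 519.6414153588491, 'fy': 519.6414153588491, 'cx': 283.1107320096252, 'cy': 202.31612068762476, 'pose': array([[ 0.69769362,  0.3961148 , -0.59692267,  0.03705398],
       [-0.71615244,  0.40737967, -0.56671641, -0.47935711],
       [ 0.0186894 ,  0.82288205,  0.56790478,  0.60858411],
       [ 0.        ,  0.        ,  0.        ,  1.        ]])}
top {'fx': 518.4436879486609, 'fy': 518.4436879486609, 'cx': 278.27497663377625, 'cy': 210.44428403305687, 'pose': array([[-2.07832001e-02,  9.93499434e-01, -1.11923782e-01,
         4.37229094e-01],
       [-9.99783899e-01, -2.06006888e-02,  2.78704044e-03,
        -1.84395616e-02],
       [ 4.63216090e-04,  1.11957519e-01,  9.93712886e-01,
         9.86305563e-01],
       [ 0.00000000e+00,  0.00000000e+00,  0.00000000e+00,
         1.00000000e+00]])}
```

View pics/top0.png

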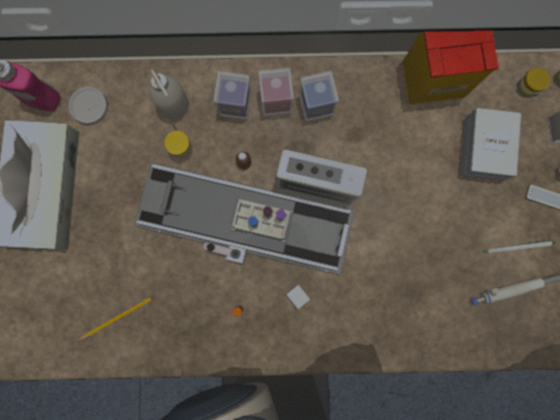

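View pics/scene0.png

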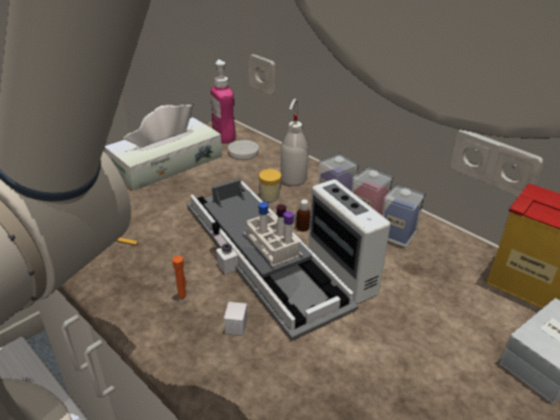

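Top: the dock runs from (145,200) to (345,245) px, with the reader above it. The carrier is at the left, with its push plate near (168,195). The latch is near (225,250), the pot at (178,143), the dropper at (243,159) and the carton at (298,297). I'll enlarge this area.

Run:
```python
import cv2
i=cv2.imread("pics/top0.png")[150:280,130:360]
cv2.imwrite("pics/topc.png",cv2.convertScaleAbs(cv2.resize(i,(796,450),interpolation=cv2.INTER_CUBIC),alpha=1.6))
i=cv2.imread("pics/scene0.png")[170:330,180:390]
cv2.imwrite("pics/scc.png",cv2.convertScaleAbs(cv2.resize(i,(787,600),interpolation=cv2.INTER_CUBIC),alpha=1.4))
```

```text
(no output)
```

View pics/topc.png

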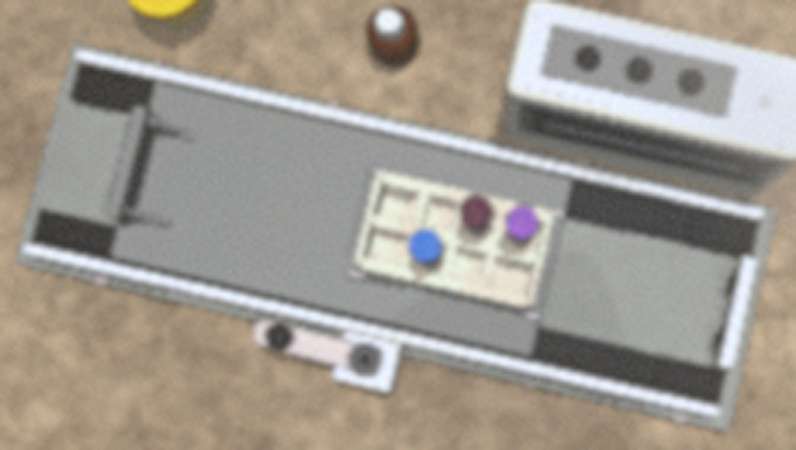

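View pics/scc.png

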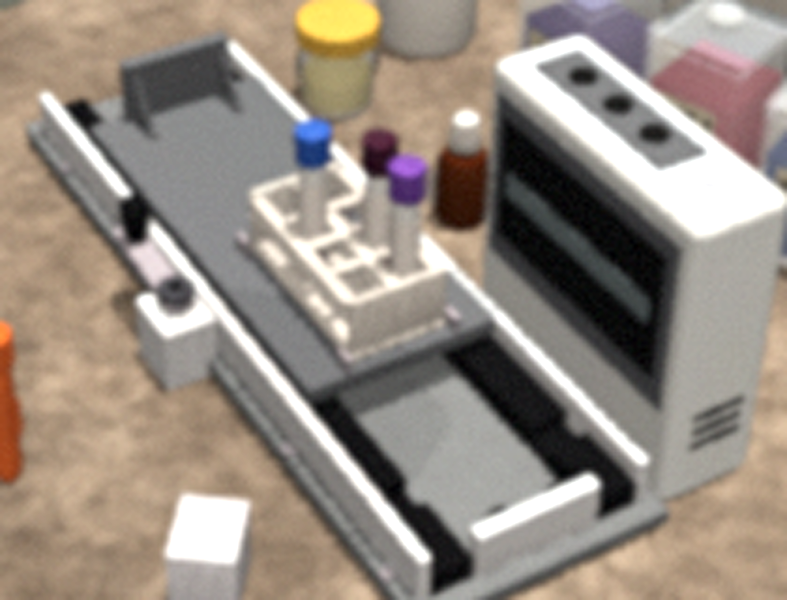

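The enlarged top crop shows the base corners at (72,47), (18,263), (728,428) and (775,208). The push plate's top outer edge runs from (134,107) to (108,218). The board's leading edge runs from (572,180) to (535,355). The latch knob's top is at (279,335) and the pivot at (366,357). The second crop shows the latch open, all three tubes standing and nothing in the latch's path.

```bash
cat > h.py <<'E'
from bench import ctrl
import numpy as np
def ray(n,u,v,z):
    p=ctrl.camera_params(n);T=p["pose"]
    d=T[:3,:3]@np.array([(u-p["cx"])/p["fx"],-(v-p["cy"])/p["fy"],-1])
    return T[:3,3]+d*(z-T[2,3])/d[2]
def crop(x,y,z): return ray("top",130+(x+.5)/3.461-.5,150+(y+.5)/3.461-.5,z)
E
python3 - <<'E'
from h import *
c=np.array([crop(*p,.012)for p in[(72,47),(18,263),(728,428),(775,208)]])
o=c.mean(0)[:2]
dx=(c[2]+c[3]-c[0]-c[1])[:2]; dx/=np.linalg.norm(dx); dy=np.array([-dx[1],dx[0]])
print("o",o,"dx",dx,np.degrees(np.arctan2(dx[1],dx[0])))
D=lambda P:np.round([(P[:2]-o)@dx*1e3,(P[:2]-o)@dy*1e3],1)
for q in c:print(D(q))
for n,x,y,z in[("plateTop1",134,107,.074),("plateTop2",108,218,.074),("lead1",572,180,.04),("lead2",535,355,.04),("knob",279,335,.065),("pivot",366,357,.048),
 ("endstopT",755,258,.035),("guideTL",78,50,.035),("guideBL",24,246,.035),("guideBR",720,412,.035),("guideTR",768,210,.035),("blue",425,246,.112),("pot",163,-8,.055),("drop",388,22,.062),("carton",(298-130)*3.461,(296-150)*3.461,.034)]:
    P=crop(x,y,z);print(n,D(P),np.round(P,3))
E
```

```text
o [0.53462191 0.04334278] dx [-0.24560406 -0.96937023] -104.21753473902986
[-198.9   61.2]
[-197.4  -61.2]
[198.3 -61.2]
[198.   61.2]
plateTop1 [-141.9   29.1] [0.598 0.174 0.074]
plateTop2 [-140.5  -29.7] [0.54  0.187 0.074]
lead1 [86.4 47.5] [ 0.559 -0.052  0.04 ]
lead2 [ 88.  -47.4] [ 0.467 -0.03   0.04 ]
knob [-42.3 -67.8] [0.479 0.101 0.065]
pivot [  2.3 -68.5] [0.468 0.058 0.048]
endstopT [190.5  29.3] [ 0.516 -0.149  0.035]
guideTL [-188.7   57. ] [0.636 0.212 0.035]
guideBL [-189.9  -52.1] [0.531 0.24  0.035]
guideBR [189.7 -54.4] [ 0.435 -0.127  0.035]
guideTR [191.9  56. ] [ 0.542 -0.156  0.035]
blue [ 23.3 -10.1] [0.519 0.023 0.112]
pot [-146.9   94.5] [0.662 0.163 0.055]
drop [-26.3 104.3] [0.642 0.043 0.062]
carton [ 129.4 -118.3] [ 0.388 -0.053  0.034]
```

The pose fits well: the pivot, guides and plate all land where they should, and the carrier origin is at dock x ≈ -27 mm. I'll approach behind the tail plate and push slowly.

```bash
cat >> h.py <<'E'
O=np.array([.53462,.04334]);DX=np.array([-.245604,-.96937]);DY=np.array([-DX[1],DX[0]])
def W(x,y,z): return np.r_[O+DX*x/1e3+DY*y/1e3,z/1e3]
def toD(P): return np.round(np.r_[(P[:2]-O)@DX,(P[:2]-O)@DY,P[2]]*1e3,1)
def ori(tx,ty,s=1):   # tool x along s*(dock direction), z down
    a=DX*tx+DY*ty; x=np.r_[a/np.linalg.norm(a),0]*s; z=np.array([0,0,-1.]); return np.c_[x,np.cross(z,x),z]
E
python3 - <<'E'
from h import *
print("rot",np.round(ctrl.current_eef_rot(),2).tolist())
for s in(1,-1):
    for a in((1,0),(0,1)): print(s,a,np.round(ctrl.ik(W(-180,0,150),ori(*a,s)),0))
s=1 if abs(ctrl.ik(W(-180,0,150),ori(1,0,1))[5])<abs(ctrl.ik(W(-180,0,150),ori(1,0,-1))[5]) else -1
ctrl.command_gripper(0.0)
ctrl.goto(W(-180,0,170),ori(1,0,s))
ctrl.move_l(W(-180,0,47),vel=.15,contact_N=8)
ctrl.sleep(.3)
print(s,ctrl.current_t(),toD(ctrl.current_tool_pos()),ctrl.current_contact_force())
E
```

```text
rot [[0.92, 0.4, -0.0], [0.4, -0.92, 0.0], [0.0, -0.0, -1.0]]
1 (1, 0) [  15.   31.   82.   -0.   66. -151.]
1 (0, 1) [ 15.  31.  82.  -0.  66. 119.]
-1 (1, 0) [15. 31. 82. -0. 66. 29.]
-1 (0, 1) [ 15.  31.  82.  -0.  66. -61.]
-1 5.7417 [-180.2    0.2   47.6] [ 0.78971204  0.24633716 -0.50523335]
```

Run:
```python
from h import *
import cv2
x=-180
# short lines, so force history is visible; stop on sharp rise
while x<-66:
    x+=12 if x<-84 else 4
    hit=ctrl.move_l(W(x,0,47),vel=.03,contact_N=12)
    print(hit,toD(ctrl.current_tool_pos()),np.round(ctrl.current_contact_force()[:2]@DX,1),ctrl.current_t())
    if hit and toD(ctrl.current_tool_pos())[0]>-95: break
cv2.imwrite("pics/top1.png",ctrl.read_camera("top")); cv2.imwrite("pics/scene1.png",ctrl.read_camera("scene"))
```

```text
False [-1.679e+02  1.000e-01  4.700e+01] 0.6 6.2917
False [-155.7   -0.    47. ] 0.2 6.8417
False [-1.436e+02 -1.000e-01  4.700e+01] -0.1 7.3917
False [-131.6   -0.    47. ] -0.4 7.9417
False [-119.7   -0.    47. ] 0.6 8.4917
False [-1.076e+02 -1.000e-01  4.700e+01] -0.3 9.0417
False [-95.7  -0.1  47. ] -0.0 9.5917
False [-83.7  -0.   47. ] 0.5 10.1417
False [-79.8  -0.   47. ] 0.6 10.425
True [-78.9   0.8  47.3] -7.6 10.6333
```

Run:
```python
import cv2
a=cv2.imread("pics/top1.png")[140:280,130:360]; b=cv2.imread("pics/scene1.png")[170:330,160:390]
a=cv2.resize(a,(480,292),interpolation=cv2.INTER_CUBIC); b=cv2.resize(b,(430,299),interpolation=cv2.INTER_CUBIC)
import numpy as np
o=np.zeros((600,490,3),np.uint8); o[:292,:480]=a; o[300:599,:430]=b
cv2.imwrite("pics/c1.png",cv2.convertScaleAbs(o,alpha=1.5))
```

```text
(no output)
```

View pics/c1.png

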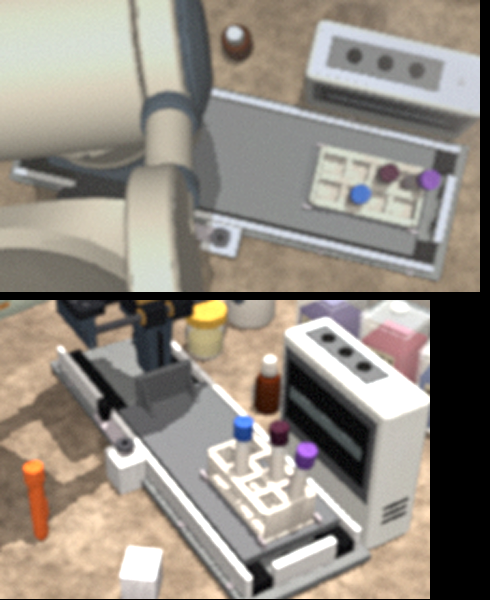

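The fingers stopped dead at -78.9, as expected for home, and the rack is now near the end stop. The purple tube may lean slightly. I'll back off, move to the latch side and check.

Run:
```python
from h import *
import cv2
ctrl.move_l(W(-105,0,47),vel=.08)
ctrl.move_l(W(-105,0,130),vel=.15)
ctrl.goto(W(-55,-150,130),ori(0,1,-1))
a=ctrl.read_camera("top");b=ctrl.read_camera("scene"); cv2.imwrite("pics/top2.png",a);cv2.imwrite("pics/scene2.png",b)
a=cv2.resize(a[140:280,130:360],(690,420),interpolation=cv2.INTER_CUBIC)[:, :690]; cv2.imwrite("pics/c2.png",cv2.convertScaleAbs(a,alpha=1.6))
b=cv2.resize(b[190:330,200:360],(640,560),interpolation=cv2.INTER_CUBIC); cv2.imwrite("pics/c3.png",cv2.convertScaleAbs(b,alpha=1.5))
print(ctrl.current_t(),toD(ctrl.current_tool_pos()))
```

```text
13.4417 [ -55.1 -149.7  129.9]
```

View pics/c2.png

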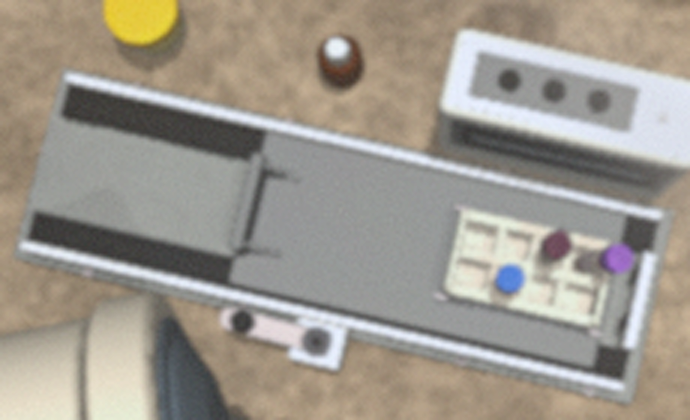

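View pics/c3.png

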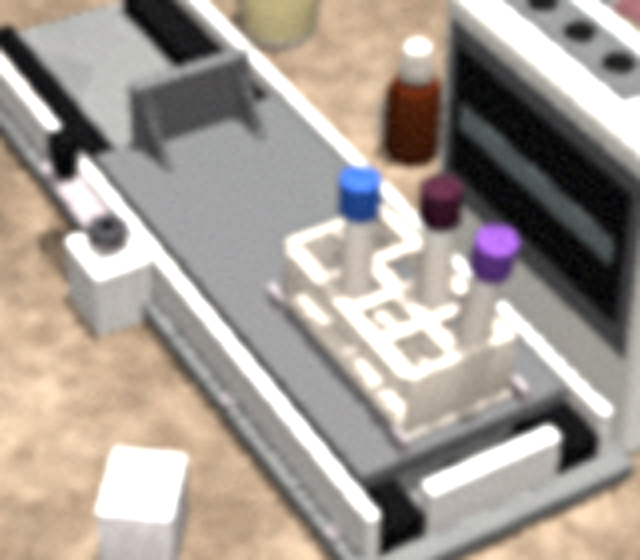

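The plate's top edge runs from (259,153) to (232,249) and the leading edge passes near (597,362). The latch is still open and the bystanders are unmoved. The purple tube leans forward, so I'll measure that lean and the carrier's position.

Run:
```python
from h import *
import cv2
c2=lambda x,y,z: toD(ray("top",130+(x+.5)/3-.5,140+(y+.5)/3-.5,z))
for z in(.068,.074):print("plate",c2(259,153,z),c2(232,249,z))
for z in(.034,.04):print("lead",c2(597,362,z),c2(625,216,z))
print("caps before",[toD(crop(*p,.126)) for p in((523,221),(477,212),(425,246))])
print("caps after ",[c2(*p,.12) for p in((618,258),(556,245),(510,278))])
# triangulate purple cap via colour in both views, before & after
for k in(0,2):
  R=[]
  for n in("top","scene"):
    h=cv2.cvtColor(cv2.imread(f"pics/{n}{k}.png"),cv2.COLOR_BGR2HSV)
    m=cv2.inRange(h,(125,80,60),(150,255,255)); m[:140]=0; m[:,:200]=0; m[300:]=0
    N,l,s,ct=cv2.connectedComponentsWithStats(m); i=1+np.argmax(s[1:,4]); R.append((ct[i],s[i,4]))
  A=[];b=[]
  for n,(c,_) in zip(("top","scene"),R):
    p=ray(n,*c,0);q=ray(n,*c,.2);d=(q-p)/np.linalg.norm(q-p);P=np.eye(3)-np.outer(d,d);A.append(P);b.append(P@p)
  X=np.linalg.solve(sum(A),sum(b)); print("purple",k,R,toD(X))
```

```text
plate [-55.7  31.2  68. ] [-57.6 -28.2  68. ]
plate [-54.8  30.5  74. ] [-56.7 -28.5  74. ]
lead [170.5 -43.3  34. ] [168.1  48.1  34. ]
lead [170.  -43.5  40. ] [167.6  47.3  40. ]
caps before [array([ 67.5,  11.2, 126. ]), array([ 44.9,  10.5, 126. ]), array([ 24.3, -11.2, 126. ])]
caps after  [array([161.7,  12.6, 120. ]), array([126.4,  11.9, 120. ]), array([105.4, -11.9, 120. ])]
purple 0 [(array([280.44067797, 214.03389831]), np.int32(59)), (array([287.92857143, 216.98214286]), np.int32(112))] [ 67.   10.9 118.2]
purple 2 [(array([335.64383562, 225.76712329]), np.int32(73)), (array([323.53146853, 252.07692308]), np.int32(143))] [162.3  13.2 113.6]
```

Run:
```python
from h import *
for z in(.06,.068,.075):
  print(z,toD(ray("scene",319.5,273.75,z)),toD(ray("top",130+582/3,140+262/3,z)))
# same check on the two straight tubes (scene): cap centre and shaft at rim
for nm,cap,rim in(("purple",(496,252),(478,335)),("dark",(441,202),(431,287)),("blue",(359,193),(352,265))):
  print(nm,[toD(ray("scene",200+u/4,190+v/4,z)) for (u,v),z in((cap,.114),(rim,.07))])
```

```text
0.06 [151.4  17.4  60. ] [147.4  11.3  60. ]
0.068 [158.3  12.   68. ] [146.8  10.6  68. ]
0.075 [164.4   7.2  75. ] [146.3   9.9  75. ]
purple [array([164.8,  12.2, 114. ]), array([160.1,  10.6,  70. ])]
dark [array([130.3,  11.1, 114. ]), array([128. ,  10.5,  70. ])]
blue [array([110. , -12.9, 114. ]), array([101.2,  -9.3,  70. ])]
```

Run:
```python
from h import *
def plane(n,a,b):
    C=ctrl.camera_params(n)["pose"][:3,3]; return np.cross(ray(n,*a,0)-C,ray(n,*b,0)-C)
s=lambda x,y:(200+x/4,190+y/4); t=lambda x,y:(130+x/3,140+y/3)
for nm,S,T in(("purple",(s(496,252),s(478,335)),(t(618,258),t(582,262))),):
  for ds in(-4,0,4):
    for dt in(-4,0,4):
      d=np.cross(plane("scene",S[0],(S[1][0]+ds/4,S[1][1])),plane("top",T[0],(T[1][0],T[1][1]+dt/3)))
      d/=np.linalg.norm(d)*np.sign(d[2]); print(ds,dt,"tilt",np.arccos(d[2]).round(3),(d[:2]@DX).round(3),(d[:2]@DY).round(3))
# predicted pixel of the foot-side axis for various tilts about the hole: cap fixed, rim pixel at z=.072
def px(n,P):
    p=ctrl.camera_params(n);q=np.linalg.inv(p["pose"])@np.r_[P,1];return np.array([p["cx"]-p["fx"]*q[0]/q[2],p["cy"]+p["fy"]*q[1]/q[2]])
for th in(0,.1,.15,.2,.25,.3):
    P=W(162.3-np.tan(th)*41.6,13.2,72);u=px("top",P);v=px("scene",P)
    print(th,((u-[130,140])*3).round(),((v-[200,190])*4).round())
```

```text
-4 -4 tilt 0.224 0.22 -0.032
-4 0 tilt 0.195 0.193 -0.004
-4 4 tilt 0.172 0.17 0.02
0 -4 tilt 0.192 0.187 -0.04
0 0 tilt 0.164 0.162 -0.016
0 4 tilt 0.141 0.14 0.005
4 -4 tilt 0.16 0.152 -0.048
4 0 tilt 0.132 0.129 -0.028
4 4 tilt 0.109 0.109 -0.01
0 [609. 263.] [487. 332.]
0.1 [602. 261.] [481. 326.]
0.15 [599. 261.] [478. 323.]
0.2 [595. 260.] [475. 319.]
0.25 [592. 259.] [471. 316.]
0.3 [588. 258.] [468. 313.]
```

The lean is about 0.16–0.19 rad, limited by the hole and below 0.25. The carrier is home to within measuring accuracy. Next I'll swing the latch along its arc; it would jam if the board hadn't dropped.

Run:
```python
from h import *
import cv2
def P(th,off,z=49):
    t=np.array([np.sin(th),np.cos(th)]);k=np.array([2,-69])+45*np.array([-np.cos(th),np.sin(th)])
    return W(*(k-t*off),z)
ctrl.goto(P(0,45,110),ori(0,1,-1))
ctrl.move_l(P(0,45),vel=.12,contact_N=8)
ctrl.move_l(P(0,24),vel=.08,contact_N=8)
for th in np.r_[np.arange(.15,1.5,.15),1.5,1.57,1.62,1.67]:
    hit=ctrl.move_l(P(th,23),vel=.05,ori=ori(np.sin(th),np.cos(th),-1),contact_N=10)
    print(round(th,2),hit,toD(ctrl.current_tool_pos()),np.round(ctrl.current_contact_force(),1),round(ctrl.current_t(),1))
    if hit: break
cv2.imwrite("pics/scene3.png",ctrl.read_camera("scene"))
```

```text
0.15 False [-45.9 -85.4  49. ] [-0.3  0.2 -0.1] 15.1
0.3 False [-47.7 -78.   49. ] [-0.8  0.2  0. ] 15.4
0.45 False [-48.4 -70.5  48.9] [-0.1 -0.4 -0.7] 15.7
0.6 False [-48.  -63.   48.9] [ 0.3 -0.4 -0.8] 16.0
0.75 False [-46.5 -55.6  48.9] [ 0.1 -0.5 -0.9] 16.3
0.9 False [-43.9 -48.5  48.9] [-0.  -0.3 -0. ] 16.6
1.05 False [-40.3 -41.8  49. ] [0.2 0.1 0.2] 16.9
1.2 False [-35.8 -35.7  49. ] [ 0.2 -0.5 -0.4] 17.2
1.35 False [-30.4 -30.4  49. ] [-0.2  0.6  0.6] 17.5
1.5 False [-24.3 -25.9  49. ] [ 0.2 -0.4  0.5] 17.8
1.5 False [-24.3 -25.8  49. ] [ 1.  -0.9 -0.3] 18.1
1.57 False [-21.9 -24.2  49. ] [0.5 9.8 0.1] 18.3
1.62 False [-21.  -23.3  49.1] [ 0.8 24.8 -0.1] 18.6
1.67 False [-20.1 -22.3  49.2] [ 2.7 44.  -1. ] 18.8
```

The stop is reached. I'll back off, retract and verify.

Run:
```python
from h import *
import cv2
ctrl.move_l(W(-45,-24,49),vel=.05)
ctrl.move_l(W(-45,-24,130),vel=.12)
ctrl.goto(W(-55,-150,160),ori(0,1,-1)); ctrl.sleep(.3)
a=ctrl.read_camera("top");b=ctrl.read_camera("scene")
a=cv2.resize(a[140:280,130:360],(480,292),interpolation=cv2.INTER_CUBIC); b=cv2.resize(b[180:330,200:360],(320,300),interpolation=cv2.INTER_CUBIC)
o=np.zeros((300,800,3),np.uint8); o[:292,:480]=a; o[:,480:]=b
cv2.imwrite("pics/c4.png",cv2.convertScaleAbs(o,alpha=1.5)); print(ctrl.current_t())
```

```text
22.2667
```

View pics/c4.png

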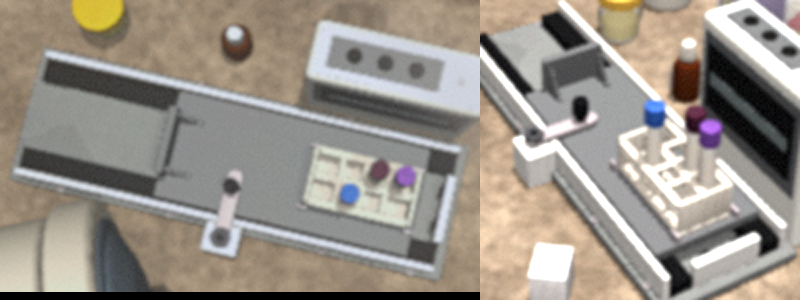

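The latch now lies across the board and the purple tube is upright again. The rack seems to have shifted back slightly, so I'll measure the carrier.

Run:
```python
from h import *
import cv2
imgs={0:cv2.imread("pics/top0.png"),2:cv2.imread("pics/top2.png"),4:ctrl.read_camera("top")}
cv2.imwrite("pics/top4.png",imgs[4])
for k,im in imgs.items():
    h=cv2.cvtColor(im,cv2.COLOR_BGR2HSV); m=cv2.inRange(h,(105,130,80),(122,255,255)); m[:190]=0;m[260:]=0;m[:,:220]=0;m[:,360:]=0
    c=cv2.moments(m); z=.126 if k==0 else .12
    print(k,"blue",toD(ray("top",c["m10"]/c["m00"],c["m01"]/c["m00"],z)))
    # intensity profile along dock x at y=+-20 on plate-top height and y=+-42 on board height
    p=ctrl.camera_params("top");Ti=np.linalg.inv(p["pose"]);g=cv2.cvtColor(im,cv2.COLOR_BGR2GRAY).astype(np.float32)
    def prof(xs,ys,z):
        q=np.array([[(Ti@np.r_[W(x,y,z),1])[:3] for x in xs] for y in ys])
        u=(p["cx"]-p["fx"]*q[...,0]/q[...,2]).astype(np.float32);v=(p["cy"]+p["fy"]*q[...,1]/q[...,2]).astype(np.float32)
        return cv2.remap(g,u,v,cv2.INTER_LINEAR).mean(0)
    b=40 if k==0 else 34
    for nm,lo,hi,ys in(("lead",70,110,(38,42,46)) if k==0 else ("lead",150,183,(38,42,46)),("leadL",70,110,(-38,-42,-46)) if k==0 else ("leadL",150,183,(-38,-42,-46)),("tail",-155,-125,(38,42,46)) if k==0 else ("tail",-80,-40,(38,42,46)),("tailL",-155,-125,(-38,-42,-46)) if k==0 else ("tailL",-80,-40,(-38,-42,-46))):
        xs=np.arange(lo,hi,.5);d=np.gradient(cv2.GaussianBlur(prof(xs,ys,b).reshape(1,-1),(0,0),2)[0]);i=np.argmax(abs(d));print("  ",nm,xs[i],d[i].round(2))
```

```text
0 blue [ 24.3 -11.2 126. ]
   lead 86.5 -5.0
   leadL 86.0 -4.6
   tail -143.0 5.06
   tailL -143.0 4.77
2 blue [105.  -12.4 120. ]
   lead 169.0 -4.83
   leadL 169.0 -4.72
   tail -60.0 4.9
   tailL -60.5 4.68
4 blue [101.2 -13.1 120. ]
   lead 164.0 -4.62
   leadL 163.5 -5.03
   tail -65.0 4.8
   tailL -65.5 4.7
```

The carrier sits at 49.4 mm, having used up the notch's ±2.5 mm play: my retreating fingers nudged the plate's inner face. It is still locked in the notches and within limits, and the latch is shut. Handing in.

```bash
python3 -c "
from bench import ctrl
print(ctrl.sign_off())"
```

```text
the job is handed in; nothing more can be done
None
```

The job is handed in, with no verdict returned: the carrier sits in its notches at about dock x 49.4 mm (allowed 46–58; my fingers nudged it back about 5 mm on retreat), the latch was pushed to its stop across the board, the tubes are standing, and in the pictures the bystanders look unmoved.

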